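Spring open the patch dispenser

ROBOT

A 6-joint arm with a two-finger parallel gripper is mounted at the origin on the work surface. World frame = base frame: x ahead of the robot, y to its left, z up, the work surface at z = 0. Lengths are in m, angles in rad, forces in N, time in s.
With the tool pointing down it reaches from about 0.375 to 0.9 m from the base axis. Payload 3.1 kg.
Tool frame: the origin (TCP) lies at the centre of the arm's flange, where the gripper is bolted on; the fingertips stand 173 mm ahead of it and the grasp point (between the pads) lies 155 mm ahead of it (tip_extent is the distance from the TCP to the fingertips, in m); z points along the fingers, y is the direction in which the jaws open and shut (so a half turn about z gives the same grasp; the last joint's range is limited). The gripper opens to 85 mm and grips with 20 to 120 N. Pads are 22 mm wide; open, the fingers measure 114 mm over their backs; the gripper's body (76 mm by 85 mm) begins 54 mm behind the grasp point. The pads swing forward as they close: fully open they stand 13 mm farther back than shut.
Start: joints at [0.995, 0.527, 1.433, -0, 1.181, -0.178], TCP at [0.242, 0.576, 0.405] pointing down, gripper open.
Joint ranges: [-3.08, 3.08], [-0.75, 2.2], [0.22, 2.44], [-1.43, 4.57], [0, 2.65], [-2.85, 2.85]. Speed limits (rad/s): [2.79, 2.79, 3.14, 3.14, 3.14, 3.14].

INTERFACE

Orientations are given as a unit quaternion [x, y, z, w].
In Python, from station import sense, snapshot, sign_off, tip_extent gives the robot as it stands. The module is installed in compiled form; this text tells all that it offers.
- The arm moves only by the tool servo_tool, never from a script. Its argument "rows" is a list of rows, each a list of 3 entries, a list of its own where there are three numbers: the shift along the tool's x, y, z in mm, then the turn about the tool's z in degrees, then the opening, from -1 (shut) to 1 (fully open), so that 0 is half open. A call has 1 to 8 rows; each row is the pose to reach, as a shift and turn from the pose measured when the call began, along the tool's axes at that moment; what a row does not reach only later rows make up. A row lasts 1/10 s, in which the tool goes at most 50 mm and 8.59 degrees, less where a joint would pass 70% of its speed; a pose out of reach is approached as far as the arm can. A call with a gripper value outside its range is refused whole. The fingers move at their own pace and stop on an object; "force" is the grip in N (left out, the last holds). Time passes only in rows, so rows that repeat a pose let the fingers close. It gives the time, the measured TCP pose, the force and the opening at its end, in the units of the state.
- sense(): the state, without advancing time (a new reading comes with each control period).
- snapshot(name): name is "scene" or "top" or "wrist"; returns a dict with "image" (384x512x3 uint8, blue, green, red), "z_map" (384x512 float32, m along the optical axis (not along the pixel's ray), 0 where there is no reading), "vertical_fov" (degrees; the focal length in pixels is half the picture's height over the tangent of half this angle, whatever the lens; pixels are square), "cx", "cy" (the principal point, pixels), "k1" (the pictures are not rectified: a ray, as slopes to the right and down, at radius r is drawn at 1 + k1 r^2 times it, then the intrinsics apply), "cam_to_world" (4x4, takes a point from camera to world coordinates). Camera axes: x right, y down, z forward; pixel columns grow to the right and rows downward; lengths in m; the calibration is good to about 2 mm. A picture is of the moment at which its call begins.
- sign_off(): hands the job in, once; it reports no verdict.
The state is a dict: "t": time; "q": joint angles; "qd": joint speeds; "tau": joint torques, N m; "tcp_pos": TCP position; "tool_rot": TCP orientation; "force": force on the tool from outside, world axes, zero at the start; "ft_torque": the same for the moment, N m; "finger_gap": opening from 0.0 (shut) to 1.0 (fully open).
Only numpy, scipy, OpenCV 4.12 (cv2) and the standard library are available. Lean on these libraries where they do the work, as an engineer would, in place of code of your own. Each camera call takes 0.05 s, during which the arm holds its last target. There are 200 camera calls.

TASK

Open both wide lids of the black patch dispenser by their push latches: press each lid down near its outer edge with the fingertips, gently, until the catch gives, and let go so that it springs ajar and stays as the spring leaves it. Touch only, pinch or lift nothing: the two narrow lids stay shut, the dispenser stays where it stands, and the mug, grater, tyre lever and chalk are left alone.

Things in the scene. Friction and masses are not known exactly. Their poses are not given: they have to be found in the camera images.
- dispenser: Black plastic box, loose on the board, 132 mm (its x) by 188 mm (its y), 58 mm high, 1.5 to 2.1 kg. Origin: centre of its underside, z up. Four grey lids in its top, in two rows: the wide pair (69 mm along x, middle at x = -26 mm, the -x end, nearer the robot) and the narrow pair (45 mm, middle at x = +38 mm). All are hinged along the middle line (y = 0); free edges outward, at y = +86 and -86 mm.
- wide_left (a joint): Opening angle of the wide lid on the +y side (rad): 0 shut and latched, level with the box top. Its push latch lets go once it is pressed below about -0.045 (4 mm at the free edge, 3 to 5 N); it stops at -0.085 (7 mm). When let go, a hidden kicker lifts it within about 1 s to about 0.68 (free edge 50 mm higher than when shut), where it stays. It does not relatch.
- wide_left_edge (a point): Top of the round bead (8 mm thick) along that wide lid's free edge, at the middle of the edge; 59 mm above the board when shut; moves with the lid. The lid is a flat plate 6 mm thick, 69 mm wide, 80 mm from hinge axis to bead; the best place to press is 8 to 15 mm in from the bead, toward the hinge. Own axes when shut: x toward the hinge, z up.
- wide_right (a joint): Opening angle of the wide lid on the -y side (rad): 0 shut and latched, level with the box top. Its push latch lets go once it is pressed below about -0.045 (4 mm at the free edge, 3 to 5 N); it stops at -0.085 (7 mm). When let go, a hidden kicker lifts it within about 1 s to about 0.68 (free edge 50 mm higher than when shut), where it stays. It does not relatch.
- wide_right_edge (a point): Top of the round bead (8 mm thick) along that wide lid's free edge, at the middle of the edge; 59 mm above the board when shut; moves with the lid. The lid is a flat plate 6 mm thick, 69 mm wide, 80 mm from hinge axis to bead; the best place to press is 8 to 15 mm in from the bead, toward the hinge. Own axes when shut: x toward the hinge, z up.
- narrow_left (a joint): Opening angle (rad) of the narrow lid on the +y side, behind the wide one: 0 shut and latched, same mechanism. Must stay shut.
- narrow_right (a joint): Opening angle (rad) of the narrow lid on the -y side, behind the wide one: 0 shut and latched, same mechanism. Must stay shut.
- mug: White ceramic mug, 80 mm across, 92 mm high, beside the dispenser; origin at the centre of its underside. Leave alone.
- grater: Stainless steel box grater with a black top handle, 72 by 80 mm, 170 mm high, standing on the other side of the dispenser; origin at the centre of its underside. Leave alone.
- tyre_lever: Green plastic tyre lever lying flat in front of the dispenser, 115 by 18 mm, 8 mm high, along its own x; origin at the underside. Leave alone.
- chalk: White chalk crayon lying in front of the dispenser, 55 by 13 by 13 mm, along its own x; origin at the centre of its underside. Leave alone.

How it is judged:
At the end, for the whole second after the job is handed in: Both wide lids stand ajar at rest (0.5 to 0.85 rad), both narrow lids are shut (under 0.05 rad), the dispenser stands level within 30 mm of its start, and mug, grater, tyre lever and chalk are within 20 mm of theirs (value of joint wide_left between 0.5 and 0.85 rad and velocity of joint wide_left between -0.1 and 0.1 rad/s and value of joint wide_right between 0.5 and 0.85 rad and velocity of joint wide_right between -0.1 and 0.1 rad/s and value of joint each of narrow_left, narrow_right below 0.05 rad and distance of dispenser from where it was at the start of the episode below 0.03 m and angle between dispenser's own z axis and vertical below 0.05 rad and linear speed of dispenser below 0.02 m/s and distance of each of mug, grater, tyre_lever, chalk from where it was at the start of the episode below 0.02 m); the robot touches nothing.
It fails at once if the dispenser is lifted, tipped, or shoved more than 30 mm along the board (height (world z) of dispenser above 0.012 m or angle between dispenser's own z axis and vertical above 0.2 rad or distance of dispenser from where it was at the start of the episode above 0.03 m).
It fails at once if the dispenser or a lid is pinched or pressed with more than 40 N (contact force between the fingers and dispenser above 40 N).
It fails at once if a wide lid is swung open past where its spring leaves it (value of joint any of wide_left, wide_right above 1 rad).
It fails at once if a narrow lid is released (value of joint any of narrow_left, narrow_right above 0.06 rad).
It fails at once if a bystander is moved (distance of any of mug, grater, tyre_lever, chalk from where it was at the start of the episode above 0.02 m).
It also fails if it takes over 42 s, if anything falls off the work surface, if the arm or the gripper's body presses on something with over 40 N, if the wrist force passes 120 N, or if a joint passes its speed limit or range.

## Working session

There is one attempt and no reset: what is moved stays moved. The work goes in short steps, Python scripts to look and compute and a tool call to move; the robot and the scene stay as the last step left them, time stands still between calls to the robot, and variables do not carry over. Pictures are saved under pics/ and viewed, about 8 in all and at most 12, crops included, and the job is handed in when it is done.

Besides the shell and the picture viewer there is one more tool, called after "Call:" in YAML: its name, and indented under it one key for each argument. servo_tool: Moves the arm, as the interface text tells. Its arguments: {"type":"object","properties":{"rows":{"type":"array"},"force":{"type":"number"}},"required":["rows"]}

```bash
mkdir -p pics; cat > h.py <<'E'
import numpy as np, cv2
from station import sense, snapshot, sign_off, tip_extent
def snap(n):
    s=snapshot(n); h,w=s["image"].shape[:2]
    f=h/2/np.tan(np.radians(s["vertical_fov"])/2)
    s["f"]=f; return s
def rays(s,uv):
    uv=np.atleast_2d(np.array(uv,float)); d=(uv-[s["cx"],s["cy"]])/s["f"]
    u=d.copy()
    for _ in range(20): u=d/(1+s["k1"]*(u**2).sum(1,keepdims=True))
    return np.c_[u,np.ones(len(u))]
def world(s,r):
    T=np.array(s["cam_to_world"]); return r@T[:3,:3].T+T[:3,3]
def onplane(s,uv,z):
    T=np.array(s["cam_to_world"]); D=rays(s,uv)@T[:3,:3].T; o=T[:3,3]
    return o+D*((z-o[2])/D[:,2])[:,None]
def cloud(s):
    h,w=s["z_map"].shape; v,u=np.mgrid[:h,:w]
    P=world(s,rays(s,np.c_[u.ravel(),v.ravel()])*s["z_map"].reshape(-1,1)).reshape(h,w,3)
    P[s["z_map"]==0]=np.nan; return P
E
python3 - <<'E'
from h import *
print(sense(),tip_extent)
for n in ("top","scene"):
    s=snap(n); cv2.imwrite(f"pics/{n}0.png",s["image"]); print(n,s["f"],s["k1"],np.round(s["cam_to_world"],3).tolist())
E
```

```text
{'t': 0.0, 'q': array([ 9.94498328e-01,  5.28468255e-01,  1.43391686e+00, -1.23487585e-06,
        1.18139555e+00, -1.78491409e-01]), 'qd': array([-9.59332585e-04,  1.32538894e-04, -4.80672094e-05, -1.19747632e-03,
       -1.19444241e-03, -1.26945703e-04]), 'tau': array([-1.15164468e-03, -4.42346191e+01, -1.78024310e+01, -3.06787178e-04,
        8.32945516e-03, -8.00546445e-06]), 'tcp_pos': array([0.24189769, 0.57591122, 0.40372729]), 'tool_rot': array([ 1.97594019e-01,  9.80283330e-01, -1.01722833e-03, -4.02609979e-04]), 'force': array([-1.1868412 ,  0.43440982, -0.65745536]), 'ft_torque': array([ 0.00729891,  0.04487391, -0.01689662]), 'finger_gap': 1.0033675198712522} 0.1734
top 353.1476338435483 0.024810567131497128 [[0.016, -0.986, 0.168, 0.386], [-1.0, -0.015, 0.005, 0.057], [-0.003, -0.168, -0.986, 0.962], [0.0, 0.0, 0.0, 1.0]]
scene 411.90114532874367 -0.010471947020795904 [[-0.773, 0.471, -0.425, 0.999], [0.634, 0.558, -0.535, 0.624], [-0.015, -0.683, -0.73, 0.832], [0.0, 0.0, 0.0, 1.0]]
```

View pics/top0.png

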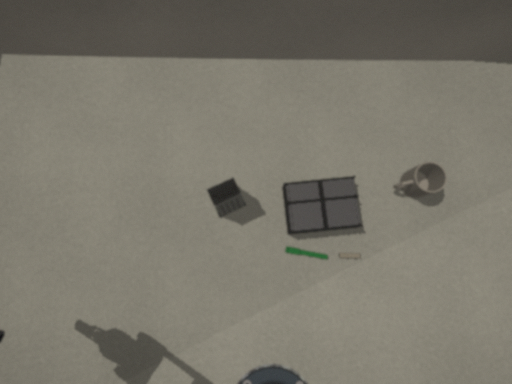

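View pics/scene0.png

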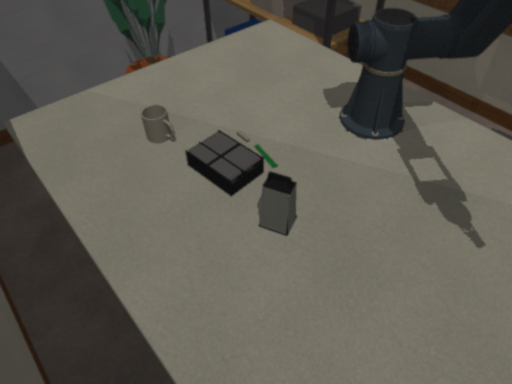

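Top view: the dispenser spans px (284–361, 178–234), with its wide lids in the lower row at about (305,216) and (343,213). The grater is at (226,197), the mug at (428,180), the lever at (306,253) and the chalk at (349,256). Next I'll measure the box top from depth and from the grey lid contours.

```bash
python3 - <<'E'
from h import *
s=snap("top"); P=cloud(s); im=s["image"]
roi=np.zeros(im.shape[:2],bool); roi[165:245,275:372]=1
m=roi&(P[...,2]>.045)&(P[...,2]<.075)
q=P[m][:,:2].astype(np.float32); print("top rect",cv2.minAreaRect(q),m.sum(),np.nanmedian(P[m][:,2]))
g=im.max(2); print(g[165:245,305].tolist())
# box top boundary by brightness: dark
for lo in (45,):
    mm=(roi&m&(g>55)).astype(np.uint8)
    n,l,st,c=cv2.connectedComponentsWithStats(mm,connectivity=4)
    for i in range(1,n):
        if st[i,4]>80:
            v,u=np.where(l==i); r=cv2.minAreaRect(onplane(s,np.c_[u,v],.057)[:,:2].astype(np.float32)); print(c[i],st[i,4],r)
sc=snap("scene"); Q=cloud(sc); v,u=np.mgrid[:384,:512]
mm=(u>180)&(u<268)&(v>125)&(v<195)&(Q[...,2]>.05)&(Q[...,2]<.068)
print("scene rect",cv2.minAreaRect(Q[mm][:,:2].astype(np.float32)),np.nanmedian(Q[mm][:,2]))
for n,b in dict(mug=(395,155,450,210),grater=(200,170,250,222)).items():
    a=P[b[1]:b[3],b[0]:b[2]].reshape(-1,3); a=a[a[:,2]>.03]; print(n,np.nanpercentile(a,[2,50,98],axis=0).round(3).tolist())
E
```

```text
top rect ((0.5131179690361023, -0.12483556568622589), (0.13394100964069366, 0.18690553307533264), 5.845093250274658) 3477 0.05866923682886682
[135, 133, 133, 136, 133, 134, 135, 135, 132, 134, 134, 132, 133, 134, 123, 103, 73, 60, 69, 80, 82, 83, 84, 85, 81, 80, 84, 83, 84, 81, 84, 82, 80, 80, 70, 53, 44, 56, 69, 81, 82, 80, 82, 82, 82, 83, 81, 80, 82, 83, 84, 83, 82, 81, 82, 83, 83, 81, 81, 85, 81, 83, 82, 79, 65, 51, 46, 54, 71, 82, 84, 86, 87, 96, 112, 126, 130, 133, 132, 130]
[320.52735924 188.09833466] 1261 ((0.5528958439826965, -0.12090042233467102), (0.05243121460080147, 0.18683117628097534), 6.689878940582275)
[342.3413242  211.89497717] 876 ((0.4919382333755493, -0.1750827580690384), (0.07053029537200928, 0.08512262254953384), 6.408434867858887)
[305.59450172 215.59679267] 873 ((0.48088330030441284, -0.08007367700338364), (0.07077397406101227, 0.08540084958076477), 6.670801162719727)
scene rect ((0.51350337266922, -0.12205975502729416), (0.1357865333557129, 0.18907293677330017), 6.882186412811279) 0.05946916105958738
mug [[0.543, -0.424, 0.032], [0.579, -0.384, 0.071], [0.618, -0.319, 0.094]]
grater [[0.49, 0.085, 0.035], [0.518, 0.12, 0.141], [0.554, 0.157, 0.171]]
```

Call:
servo_tool:
  rows:
    - [[-60,-64,0],8,-1]
    - [[-90,-95,0],16,-1]
    - [[-120,-127,0],24,-1]
    - [[-150,-159,0],32,-1]
    - [[-180,-191,0],40,-1]
    - [[-210,-222,0],46,-1]
    - [[-240,-254,0],53,-1]
    - [[-270,-286,0],60,-1]
  force: 20

```text
t: 1.0
tcp_pos: [0.3805, 0.2057, 0.4046]
tool_rot: [0.663, 0.748, -0.001, 0.0]
force: [1.3, 0.0, 0.7]
finger_gap: -0.003
```

Call:
servo_tool:
  rows:
    - [[-40,10,0],0,-1]
    - [[-80,20,0],0,-1]
    - [[-120,30,0],0,-1]
    - [[-165,40,0],0,-1]
    - [[-210,52,0],0,-1]
    - [[-250,61,20],0,-1]
    - [[-271,66,50],0,-1]
    - [[-271,66,90],0,-1]

```text
t: 1.8
tcp_pos: [0.481, -0.059, 0.3153]
tool_rot: [0.665, 0.747, 0.001, 0.004]
force: [0.5, 0.6, -1.2]
finger_gap: -0.003
```

Call:
servo_tool:
  rows:
    - [[0,0,30],0,-1]
    - [[0,0,30],0,-1]
    - [[0,0,30],0,-1]

```text
t: 2.1
tcp_pos: [0.4813, -0.0591, 0.2853]
tool_rot: [0.665, 0.747, 0.001, 0.004]
force: [1.2, -0.1, -0.6]
finger_gap: 0.005
```

```bash
python3 - <<'E'
from h import *
st=sense(); print(st["tcp_pos"],st["tool_rot"],st["force"])
a=snap("wrist")["image"]; b=snap("scene")["image"][90:230,130:330]
cv2.imwrite("pics/w1.png",np.hstack([a[:, :],cv2.resize(b,(548,384))])[:, :].copy() if 0 else cv2.resize(np.hstack([a,cv2.resize(b,(548,384))]),(800,290)))
E
```

```text
[ 0.48129744 -0.05914518  0.28529027] [6.64757470e-01 7.47049291e-01 6.05575431e-04 3.80732030e-03] [ 1.15652154 -0.11470438 -0.64628985]
```

View pics/w1.png

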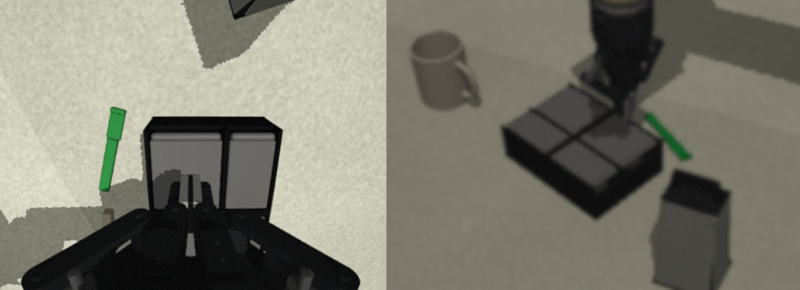

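The wrist view shows the left wide lid under the fingertips, with its bead at about full-res px (248,180). I'll cross-check the bead position from this view.

```bash
python3 - <<'E'
from h import *
s=snap("wrist"); P=cloud(s); g=s["image"].max(2)
print(g[150:215,235].tolist()); 
for uv in [(200,180),(235,180),(290,180),(310,180),(355,180)]: print(uv,P[uv[1],uv[0]].round(4),onplane(s,uv,.059).round(4))
c,y=np.array([.5128,-.124]),np.radians(6.6)
R=np.array([[np.cos(y),-np.sin(y)],[np.sin(y),np.cos(y)]])
for v in range(150,215,4): print(v,(R.T@(P[v,235,:2]-c)).round(4),P[v,235,2].round(4))
for u in range(185,380,8): print(u,(R.T@(P[200,u,:2]-c)).round(4),P[200,u,2].round(4),g[200,u])
print("tcp local",R.T@(sense()["tcp_pos"][:2]-c))
E
```

```text
[205, 204, 186, 110, 31, 4, 8, 9, 8, 7, 6, 12, 8, 15, 4, 19, 20, 18, 20, 20, 18, 13, 8, 15, 39, 69, 82, 90, 107, 115, 121, 118, 107, 97, 82, 81, 100, 109, 111, 112, 106, 109, 109, 110, 113, 111, 109, 109, 110, 109, 108, 109, 108, 111, 106, 109, 107, 109, 109, 110, 110, 110, 109, 107, 110]
(200, 180) [ 0.4448 -0.0434  0.0584] [[ 0.4449 -0.0432  0.059 ]]
(235, 180) [ 0.4696 -0.04    0.0603] [[ 0.4696 -0.0404  0.059 ]]
(290, 180) [ 0.5085 -0.0362  0.0584] [[ 0.5084 -0.036   0.059 ]]
(310, 180) [ 0.5224 -0.0341  0.0598] [[ 0.5226 -0.0344  0.059 ]]
(355, 180) [ 0.5551 -0.0307  0.0589] [[ 0.5551 -0.0306  0.059 ]]
150 [-0.0358  0.0973] -0.0006
154 [-0.0356  0.0951] 0.0056
158 [-0.0349  0.0949] 0.0204
162 [-0.0344  0.0945] 0.0325
166 [-0.0339  0.0941] 0.0433
170 [-0.034   0.0909] 0.0429
174 [-0.0359  0.0768] 0.0054
178 [-0.0333  0.0893] 0.0585
182 [-0.0334  0.0864] 0.0587
186 [-0.0335  0.0827] 0.0565
190 [-0.0335  0.0801] 0.0578
194 [-0.0335  0.0771] 0.0582
198 [-0.0336  0.0738] 0.0576
202 [-0.0337  0.0707] 0.0578
206 [-0.0337  0.0674] 0.0574
210 [-0.0337  0.0651] 0.0593
214 [-0.0338  0.0613] 0.0581
185 [-0.0839  0.0497] -0.0002 191
193 [-0.0641  0.0728] 0.059 20
201 [-0.0584  0.0726] 0.0585 111
209 [-0.0527  0.0723] 0.0575 111
217 [-0.0467  0.0726] 0.0583 112
225 [-0.0409  0.0724] 0.0579 109
233 [-0.0351  0.0727] 0.0586 107
241 [-0.0293  0.0719] 0.0568 109
249 [-0.0234  0.0721] 0.0574 111
257 [-0.0176  0.0724] 0.0581 108
265 [-0.0117  0.0723] 0.0578 108
273 [-0.0059  0.0721] 0.0575 105
281 [-0.      0.0723] 0.0579 107
289 [0.0057 0.0726] 0.0587 107
297 [0.0118 0.0721] 0.0575 19
305 [0.0176 0.0723] 0.0581 105
313 [0.0236 0.0721] 0.0577 106
321 [0.0297 0.0719] 0.0572 105
329 [0.0353 0.0723] 0.0584 106
337 [0.0414 0.0721] 0.0579 107
345 [0.0475 0.072 ] 0.0577 106
353 [0.0531 0.0724] 0.0589 107
361 [0.0611 0.0706] 0.0543 47
369 [0.092 0.049] -0.0005 196
377 [0.1005 0.0485] -0.0016 205
tcp local [-0.023364    0.06817918]
```

Call:
servo_tool:
  rows:
    - [[5,-2,20],0,-1]
    - [[5,-2,40],0,-1]
    - [[5,-2,46],0,-1]
    - [[5,-2,48],0,-1]
    - [[5,-2,48],0,-1]

```text
t: 2.75
tcp_pos: [0.4801, -0.0546, 0.2397]
tool_rot: [0.664, 0.747, 0.002, 0.007]
force: [-0.7, -0.0, -0.1]
finger_gap: -0.002
```

Call:
servo_tool:
  rows:
    - [[0,0,1],0,-1]
    - [[0,0,2],0,-1]
    - [[0,0,3],0,-1]
    - [[0,0,4],0,-1]

```text
t: 3.15
tcp_pos: [0.4802, -0.0546, 0.2358]
tool_rot: [0.664, 0.747, 0.002, 0.007]
force: [-0.6, 0.2, 0.0]
finger_gap: 0.001
```

Tips are at about z = 0.0624 with no contact yet.

Call:
servo_tool:
  rows:
    - [[0,0,1],0,-1]
    - [[0,0,2],0,-1]
    - [[0,0,3],0,-1]
    - [[0,0,4],0,-1]
    - [[0,0,5],0,-1]
    - [[0,0,6],0,-1]

```text
t: 3.75
tcp_pos: [0.4802, -0.0546, 0.23]
tool_rot: [0.664, 0.747, 0.002, 0.007]
force: [-0.9, 1.2, 4.3]
finger_gap: -0.003
```

Call:
servo_tool:
  rows:
    - [[0,0,1],0,-1]
    - [[0,0,2],0,-1]
    - [[0,0,3],0,-1]

```text
t: 4.05
tcp_pos: [0.4802, -0.0546, 0.227]
tool_rot: [0.664, 0.747, 0.002, 0.007]
force: [-0.8, 0.4, 4.2]
finger_gap: 0.003
```

Call:
servo_tool:
  rows:
    - [[0,0,1],0,-1]
    - [[0,0,1.5],0,-1]

```text
t: 4.25
tcp_pos: [0.4802, -0.0546, 0.226]
tool_rot: [0.664, 0.747, 0.002, 0.007]
force: [-1.9, 0.1, 13.7]
finger_gap: 0.001
```

The lid has hit its stop (13.7 N), past the latch point. I'll let go straight up.

Call:
servo_tool:
  rows:
    - [[0,0,-15],0,-1]
    - [[0,0,-45],0,-1]
    - [[0,0,-85],0,-1]
    - [[0,0,-125],0,-1]
    - [[0,0,-150],0,-1]
    - [[0,0,-150],0,-1]
    - [[0,0,-150],0,-1]
    - [[0,0,-150],0,-1]

```text
t: 5.05
tcp_pos: [0.4778, -0.0535, 0.3747]
tool_rot: [0.664, 0.747, 0.001, 0.006]
force: [-0.8, 0.4, -0.0]
finger_gap: 0.001
```

```bash
python3 - <<'E'
from h import *
st=sense(); print(st["tcp_pos"],st["tool_rot"],st["force"])
s=snap("top");P=cloud(s); cv2.imwrite("pics/t2.png",cv2.resize(np.hstack([s["image"][150:260,190:390],snap("scene")["image"][110:220,150:350]]),(800,220)))
E
```

```text
[ 0.47775737 -0.05345734  0.37465113] [0.66443377 0.74732431 0.00134185 0.00568746] [-0.79131471  0.38115666 -0.03172844]
```

View pics/t2.png

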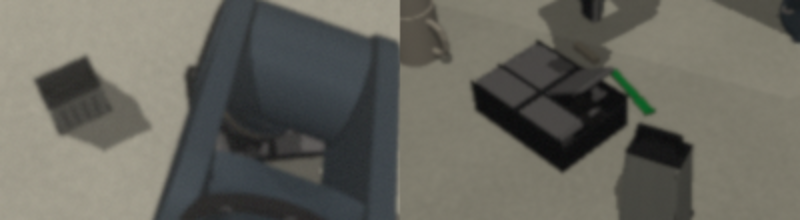

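The left wide lid is ajar in the scene view (raised plate near (585,80)), with the others flat. Next is the right lid.

Call:
servo_tool:
  rows:
    - [[-40,0,0],0,-1]
    - [[-80,0,0],0,-1]
    - [[-120,0,0],0,-1]
    - [[-147,0,10],0,-1]
    - [[-147,0,50],0,-1]
    - [[-147,0,90],0,-1]
    - [[-147,0,90],0,-1]

```text
t: 5.85
tcp_pos: [0.4938, -0.1992, 0.2798]
tool_rot: [0.665, 0.747, 0.0, -0.002]
force: [-1.2, 0.7, -0.2]
finger_gap: -0.0
```

```bash
python3 - <<'E'
from h import *
st=sense(); print(st["tcp_pos"],st["tool_rot"],st["force"])
c,y=np.array([.5128,-.124]),np.radians(6.6)
R=np.array([[np.cos(y),-np.sin(y)],[np.sin(y),np.cos(y)]])
print("tcp local",R.T@(st["tcp_pos"][:2]-c))
s=snap("wrist"); P=cloud(s); b=snap("scene")["image"][90:230,130:330]
cv2.imwrite("pics/w3.png",cv2.resize(np.hstack([s["image"],cv2.resize(b,(548,384))]),(800,290)))
L=(P[...,:2]-c)@R
m=(abs(L[...,0]+.026)<.03)&(abs(L[...,1]-.03)<.07)&(P[...,2]>.062)&(P[...,2]<.13)
p=np.c_[L[m],P[m][:,2]]; print(m.sum(),np.percentile(p,[2,50,98],axis=0).round(3).tolist() if m.sum() else 0)
E
```

```text
[ 0.49383949 -0.19918633  0.27976   ] [ 6.64843763e-01  7.46980772e-01  3.09125266e-04 -1.54974855e-03] [-1.23361122  0.73051579 -0.1853772 ]
tcp local [-0.02747656 -0.07250879]
9676 [[-0.055, 0.013, 0.063], [-0.026, 0.036, 0.078], [0.003, 0.053, 0.089]]
```

View pics/w3.png

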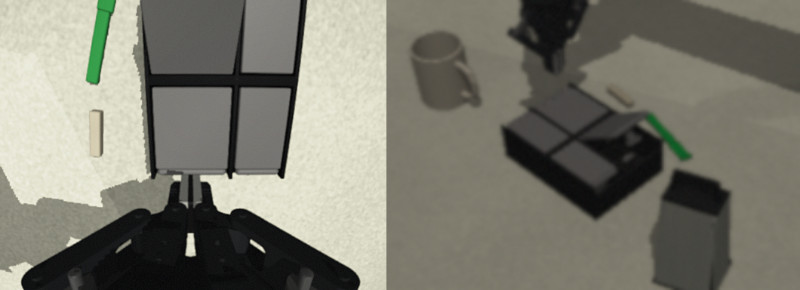

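The left lid stands at roughly 0.6 rad. The fingertips are centred above the right wide lid, near its bead at about px (190,172).

Call:
servo_tool:
  rows:
    - [[0,0,20],0,-1]
    - [[0,0,40],0,-1]
    - [[0,0,45],0,-1]
    - [[0,0,47],0,-1]
    - [[0,0,48],0,-1]
    - [[0,0,49],0,-1]
    - [[0,0,50],0,-1]

```text
t: 6.65
tcp_pos: [0.4964, -0.2002, 0.2353]
tool_rot: [0.664, 0.747, 0.001, 0.005]
force: [-0.1, -1.0, -0.3]
finger_gap: -0.002
```

Call:
servo_tool:
  rows:
    - [[0,0,1],0,-1]
    - [[0,0,2],0,-1]
    - [[0,0,2.5],0,-1]

```text
t: 6.95
tcp_pos: [0.4964, -0.2002, 0.2328]
tool_rot: [0.664, 0.747, 0.001, 0.005]
force: [-0.0, -0.6, 0.2]
finger_gap: -0.0
```

Call:
servo_tool:
  rows:
    - [[0,0,1],0,-1]
    - [[0,0,2],0,-1]
    - [[0,0,3],0,-1]
    - [[0,0,4],0,-1]
    - [[0,0,5],0,-1]
    - [[0,0,5.5],0,-1]

```text
t: 7.55
tcp_pos: [0.4965, -0.2003, 0.2273]
tool_rot: [0.664, 0.747, 0.001, 0.005]
force: [-1.5, -0.3, 3.6]
finger_gap: 0.002
```

Call:
servo_tool:
  rows:
    - [[0,0,0.5],0,-1]
    - [[0,0,1],0,-1]

```text
t: 7.75
tcp_pos: [0.4965, -0.2002, 0.2263]
tool_rot: [0.664, 0.747, 0.001, 0.005]
force: [-0.1, 0.0, 3.9]
finger_gap: 0.001
```

Call:
servo_tool:
  rows:
    - [[0,0,0.5],0,-1]
    - [[0,0,1],0,-1]

```text
t: 7.95
tcp_pos: [0.4965, -0.2002, 0.2258]
tool_rot: [0.664, 0.747, 0.001, 0.005]
force: [-2.3, 0.5, 11.3]
finger_gap: 0.006
```

The right lid is at its stop too. I'll let go and move up and back, clear of the camera's view.

Call:
servo_tool:
  rows:
    - [[0,0,-15],0,-1]
    - [[0,0,-45],0,-1]
    - [[0,0,-85],0,-1]
    - [[0,0,-125],0,-1]
    - [[0,0,-165],0,-1]
    - [[-30,0,-185],0,-1]
    - [[-70,0,-185],0,-1]
    - [[-110,0,-185],0,-1]

```text
t: 8.75
tcp_pos: [0.508, -0.3093, 0.4124]
tool_rot: [0.664, 0.748, 0.001, 0.006]
force: [0.7, 0.2, -0.7]
finger_gap: 0.001
```

Call:
servo_tool:
  rows:
    - [[-40,0,0],0,-1]
    - [[-80,0,0],0,-1]
    - [[-120,0,0],0,-1]
    - [[-160,0,0],0,-1]
    - [[-160,0,0],0,-1]
    - [[-160,0,0],0,-1]
    - [[-160,0,0],0,-1]
    - [[-160,0,0],0,-1]

```text
t: 9.55
tcp_pos: [0.5272, -0.4667, 0.4134]
tool_rot: [0.663, 0.748, 0.001, 0.005]
force: [-0.1, 0.5, -0.7]
finger_gap: 0.001
```

```bash
python3 - <<'E'
from h import *
st=sense(); print(st["t"],st["tcp_pos"],st["force"])
c,y=np.array([.5128,-.124]),np.radians(6.6)
R=np.array([[np.cos(y),-np.sin(y)],[np.sin(y),np.cos(y)]])
ims=[]
for n in("top","scene"):
    s=snap(n); P=cloud(s); L=(P[...,:2]-c)@R
    for nm,x0,sg in(("wide_l",-.026,1),("wide_r",-.026,-1),("nar_l",.038,1),("nar_r",.038,-1)):
        m=(abs(L[...,0]-x0)<.015)&(sg*L[...,1]>.02)&(sg*L[...,1]<.055)&(P[...,2]>.045)&(P[...,2]<.13)
        if m.sum()>20:
            k=np.polyfit(sg*L[m][:,1],P[m][:,2],1); print(n,nm,m.sum(),"angle",np.arctan(k[0]).round(3),"z",np.median(P[m][:,2]).round(3))
    if n=="top":
        for nm,b in dict(mug=(395,155,450,210),grater=(200,170,250,222)).items():
            a=P[b[1]:b[3],b[0]:b[2]].reshape(-1,3); a=a[a[:,2]>.03]; print(nm,np.nanpercentile(a,[2,50,98],axis=0).round(3).tolist())
    i=s["image"]; ims.append(cv2.resize(i[140:290,200:450] if n=="top" else i[80:230,130:380],(400,240)))
cv2.imwrite("pics/f4.png",np.hstack(ims))
E
```

```text
9.55 [ 0.52718846 -0.466653    0.41342358] [-0.12639849  0.54655354 -0.74591704]
top wide_l 148 angle 0.584 z 0.081
top wide_r 194 angle 0.58 z 0.079
top nar_l 153 angle -0.011 z 0.059
top nar_r 155 angle -0.014 z 0.059
mug [[0.543, -0.424, 0.032], [0.58, -0.384, 0.071], [0.618, -0.319, 0.095]]
grater [[0.491, 0.085, 0.034], [0.518, 0.12, 0.141], [0.554, 0.157, 0.171]]
scene wide_l 43 angle 0.662 z 0.08
scene wide_r 133 angle 0.582 z 0.081
scene nar_l 94 angle -0.011 z 0.06
scene nar_r 86 angle 0.003 z 0.06
```

View pics/f4.png

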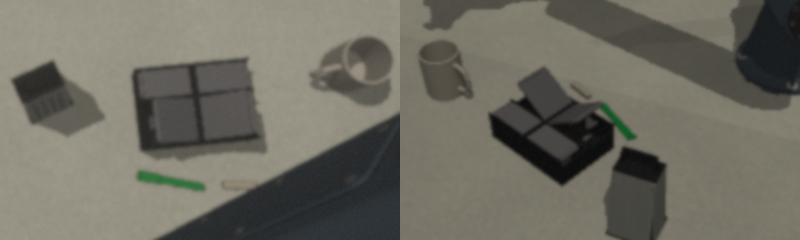

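Both wide lids are ajar, the narrow ones are flat, and nothing else has moved. The arm is clear, so I'll hand in.

```bash
python3 -c "
from h import *
print(sign_off())"
```

```text
the job is handed in; nothing more can be done
None
```

Both wide lids of the dispenser are open and standing ajar, and the job was handed in with the arm well clear at about 9.6 s on the robot's clock. I pressed each lid with closed fingertips about 13 mm in from its edge until it reached its stop, then let go straight up. The wrist force readings went no higher than about 14 N on the left lid and 11 N on the right.

**Wide lids:** the depth images put both at about 0.58 to 0.66 rad. That is inside the required 0.5 to 0.85, but mostly a little below the 0.68 stated for the spring. The two cameras disagreed by about 0.08 rad on the left lid, because few points were visible there.

**Narrow lids:** both read flat, within 0.014 rad of level.

**Other objects:** the mug and grater measured within 1 mm of where they started. By eye in the last picture, the dispenser, tyre lever and chalk look unmoved; I did not re-measure them. No check failed.

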